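# Peel the snapped-on cover off a casting mould and present it

## Robot

A 6-joint arm with a two-finger parallel gripper is mounted at the origin on the work surface; the furniture and walls round the work are solid. World frame = base frame: x ahead of the robot, y to its left, z up, the work surface at z = 0. Lengths are in m, angles in rad, forces in N, time in s.
With the tool pointing down it reaches from about 0.3 to 0.875 m from the base axis. Payload 6.4 kg.
Tool frame: the origin (TCP) lies on the centre line of the jaws, within the pads' length; the fingertips stand 25 mm ahead of it and the grasp point (between the pads) lies 6 mm ahead of it (ctrl.tip_reach is the distance from the TCP to the fingertips, in m); z points along the fingers, y is the line along which they close (so a half turn about z gives the same grasp; the last joint's range is limited). The gripper opens to 85 mm and grips with 20 to 120 N. Pads are 22 mm wide; open, the fingers measure 114 mm over their backs; the gripper's body (76 mm by 85 mm) begins 54 mm behind the grasp point. The pads swing forward as they close: fully open they stand 13 mm farther back than shut.
Start: joints at [0.991, 0.181, 1.607, -0, 1.354, -0.206], TCP at [0.21, 0.535, 0.256] pointing down, gripper open.
Joint ranges: [-2.99, 2.99], [-0.89, 2.07], [0.3, 2.58], [-1.14, 4.28], [0, 2.63], [-3.12, 3.12]. Speed limits (rad/s): [2.57, 2.57, 3.01, 3.14, 3.14, 3.14].

## Interface

Orientations are given as a unit quaternion [w, x, y, z].
In Python, from bench import ctrl gives the robot as it stands.
- The arm moves only by the tool servo_tool, never from a script. Its argument "motion" is a list that holds one entry, the list of rows, each a list of 5 numbers: the shift along the tool's x, y, z in cm, then the turn about the tool's z in degrees, then the closure, from -1 (fully open) to 1 (shut). In form: [[[dx, dy, dz, twist, claw], ...]]. A call has 1 to 5 rows; each row is the pose to reach, as a shift and turn from the pose commanded when the call began, along the tool's axes at that moment; what a row does not reach only later rows make up. A row lasts 1/10 s, in which the tool goes at most 50 mm and 8.59 degrees, less where a joint would pass 70% of its speed; a pose out of reach is approached as far as the arm can. A call with a gripper value outside its range is refused whole. The fingers move at their own pace and stop on an object; the grip force is fixed at half the most. Time passes only in rows, so rows that repeat a pose let the fingers close. It gives the time, the measured TCP pose, the force, the opening and the grip force at its end, in the units of the state.
- ctrl.get_obs(): the state, without advancing time (a new reading comes with each control period).
- ctrl.camera(name): name is "scene" or "side" or "wrist"; returns a dict with "pixels" (400x640x3 uint8, red, green, blue), "depth" (400x640 float32, m along the optical axis (not along the pixel's ray), 0 where there is no reading), "fx", "fy", "cx", "cy" (pixels), "k1" (the pictures are not rectified: a ray, as slopes to the right and down, at radius r is drawn at 1 + k1 r^2 times it, then the intrinsics apply), "R" (3x3) and "t" (3): a world point X has camera coordinates R X + t; the wrist camera has in their place "hand_eye" (4x4, takes a point from camera to tool coordinates, whose origin is the TCP and whose axes are the flange's). Camera axes: x right, y down, z forward; pixel columns grow to the right and rows downward; lengths in m; the calibration is good to about 2 mm. A picture is of the moment at which its call begins: read the wrist's pose just before it.
- ctrl.hand_in(): hands the job in; it is judged then, once.
The state is a dict: "time_s": time; "q": joint angles; "dq": joint speeds; "joint_efforts": joint torques, N m; "eef_pos": TCP position; "eef_rot": TCP orientation; "wrist_force": force on the tool from outside, world axes, zero at the start; "torque": the same for the moment, N m; "opening": opening from 0.0 (shut) to 1.0 (fully open); "grasp_force": force on a finger pad.
Only numpy, scipy, OpenCV 4.12 (cv2) and the standard library are available. Lean on these libraries where they do the work, as an engineer would, in place of code of your own. Each camera call takes 0.05 s, during which the arm holds its last target. There are 200 camera calls.

## Task

Turn the black handle of the clamp on the green demoulding board clockwise from on fully to off, so that its red arm leaves the white cover. Then take the cover by its yellow corner fin and peel it slowly off the blue mould and out of its spring catches, that corner first with the opposite corner still resting on the mould, and finish while holding it in the gripper: still, roughly level, about 20 cm above the table and centred over the light panel. The mould stays in its place on the board, the clamp stays off, and the other things are left alone.

Things in the scene. Friction and masses are not known exactly. Their poses are not given: they have to be found in the camera images.
- board: Green demoulding board, 176 mm (its x) by 222 mm (its y) by 8 mm, fixed, place and yaw vary. Origin at table height under the mould's centre; at yaw 0 its x points away from the robot, y to the left. It runs from y = -135 to +87 mm; the clamp pivot stands at (0, -95 mm). Three spring roller catches, up to 33 mm above the table, hold the cover's edges at (-67, -10), (10, 63) and (67, -5) mm.
- clamp (a joint): Rotary hold-down clamp, vertical hinge, rad. 0 = on: the red arm points along board +y over the cover's edge, so the cover cannot be lifted. It turns clockwise seen from above, growing, to 1.4 = off (stop), arm about along board +x, clear of the cover. It has stops at both ends and stiff friction (0.05 N m): it stays where left. It starts between 0 and 0.12.
- clamp_handle (a point): Point on the clamp's hinge axis in the black bar handle, 55 mm above the table. Bar 56 mm long, 14 thick, 30 tall (34 to 64 mm above the table), along the red arm (16 mm wide, 52 long from the axis, 24 to 30 mm above the table) and turning with it: the point's y points along both, z up. Grip from above across the 14 mm (along board x when on).
- mould: Pale blue square tray mould, filled, 112x105x10 mm, 0.5 to 0.7 kg, loose, lying between low rails on the board with 2 mm play. Origin at the centre of its underside, z up, 8 mm above the table.
- cover: White rigid cover held fast over the mould, 122 (x) by 115 mm (y), 80 g: sheet 3 mm thick, raised middle (to 11 mm), skirt 4 mm down outside the mould. Origin: centre of the sheet's underside, 18 mm above the table; axes as the board's. Spring rollers grip its front, left and rear edges; each snaps free after about 5 mm of lift there. Lifting the fin takes about 3 N.
- cover_fin (a point): Grip point near the top of the cover's yellow fin, at (-60, 56.5, 23 mm) in the cover's frame (near left corner), axes as the cover's. Fin 28 mm long, 10 thick, 3 to 27 mm above the sheet's underside, along the diagonal (-1, 1): grip from above closing along the cover's (1, 1), the axis about which this corner tips up. A 3 mm flat lobe lies round its foot: fingertips above that.
- cover_far (a point): The cover's corner across from the fin, on the sheet's underside, at (58, -54.5, 0 mm) in the cover's frame; 10 mm above the mould's origin when seated. Axes as the cover's.
- panel: Square inspection light panel, white face in a grey frame, 130x130x10 mm, lying on the table left of the board, fixed, but elsewhere each time. Origin at the centre of its underside.
- pink_jar: Bystander: pigment jar with white cap and pink content, 38x38x57 mm, loose; origin at the centre of its underside.
- green_cup: Bystander: small teal conical cup, 42x42x22 mm, loose; origin at the centre of its underside.
- coaster: Bystander: round teal and blue coaster mould, 91 mm across, 10 mm high, loose; origin at the centre of its underside.
- muffin: Bystander: red round silicone mould with seven fluted hollows, 232 mm across, 37 mm high, loose; origin at the centre of its underside.
- dropper: Bystander: black dropper bottle, 33x33x90 mm, loose; origin at the centre of its underside.

How it is judged:
By the outcome, as a careful person would: the job done as asked, in the order asked, and still so for the second after the job is handed in, while the arm keeps its last pose, push and grip.
It also fails if it takes over 64 s, if anything falls off the work surface, if the arm or the gripper's body presses on something with over 40 N, if the wrist force passes 120 N, or if a joint passes its speed limit or range.

## Working session

There is one attempt and no reset: what is moved stays moved. The work goes in short steps, Python scripts to look and compute and a tool call to move; the robot and the scene stay as the last step left them, time stands still between calls to the robot, and variables do not carry over. Pictures are saved under pics/ and viewed, at most 11 in all, crops included, and the job is handed in when it is done.

Besides the shell and the picture viewer there is one more tool, called after "Request:" by a JSON object that holds its "method" and its "body". servo_tool: Moves the arm, as the interface text tells. Its arguments: {"type":"object","properties":{"motion":{"type":"array"}},"required":["motion"]}

```bash
mkdir -p pics; ls
cat > h.py <<'E'
import numpy as np, cv2
from bench import ctrl
from scipy.spatial.transform import Rotation as Rn
def obs(): return ctrl.get_obs()
def cam(n):
    o=obs(); c=ctrl.camera(n)
    if n=="wrist":
        T=np.array(c["hand_eye"]); w,x,y,z=o["eef_rot"]; Rt=Rn.from_quat([x,y,z,w]).as_matrix()
        Rcw=Rt@T[:3,:3]; tc=Rt@T[:3,3]+np.array(o["eef_pos"])
    else:
        R=np.array(c["R"]); Rcw=R.T; tc=-R.T@np.array(c["t"])
    c["Rcw"],c["C"]=Rcw,tc; return c
def rays(c,uv):
    K=np.array([[c["fx"],0,c["cx"]],[0,c["fy"],c["cy"]],[0,0,1.]])
    n=cv2.undistortPoints(np.array(uv,float).reshape(-1,1,2),K,np.array([c["k1"],0,0,0.])).reshape(-1,2)
    return np.c_[n,np.ones(len(n))]
def onplane(c,uv,z):
    d=rays(c,uv)@c["Rcw"].T; s=(z-c["C"][2])/d[:,2]; return c["C"]+s[:,None]*d
def cloud(c):
    v,u=np.mgrid[0:400,0:640]; r=rays(c,np.c_[u.ravel(),v.ravel()])*c["depth"].reshape(-1,1)
    return (r@c["Rcw"].T+c["C"]).reshape(400,640,3)
def save(c,n): cv2.imwrite("pics/"+n,c["pixels"][:,:,::-1])
E
python3 - <<'E'
from h import *
o=obs(); print({k:np.round(v,3) for k,v in o.items()})
for n in ["scene","side","wrist"]:
    c=cam(n); save(c,n+"0.png"); print(n,c["C"].round(3),c["k1"],(c["depth"]>0).mean()); 
    np.savez("c_"+n,**c)
a=[cv2.imread(f"pics/{n}0.png") for n in ["scene","side"]]
E
```

```text
pics
{'time_s': np.float64(0.0), 'q': array([ 0.991,  0.182,  1.608, -0.   ,  1.354, -0.206]), 'dq': array([ 0.001, -0.   , -0.   , -0.   , -0.001,  0.001]), 'joint_efforts': array([ 0.0000e+00, -4.4488e+01, -3.5133e+01, -0.0000e+00,  9.0000e-03,
       -0.0000e+00]), 'eef_pos': array([0.21 , 0.535, 0.255]), 'eef_rot': array([-0.   ,  0.186,  0.983, -0.001]), 'wrist_force': array([ 0.35 , -0.05 ,  0.708]), 'torque': array([ 0.002, -0.023, -0.004]), 'grasp_force': np.float64(0.0), 'opening': np.float64(0.999)}
scene [1.6   0.406 0.734] -0.0166211064462135 0.99598828125
side [ 0.756 -1.03   0.902] -0.0333627226295636 0.99596875
wrist [0.139 0.562 0.372] -0.0052275820292468494 0.9959375
```

View pics/scene0.png

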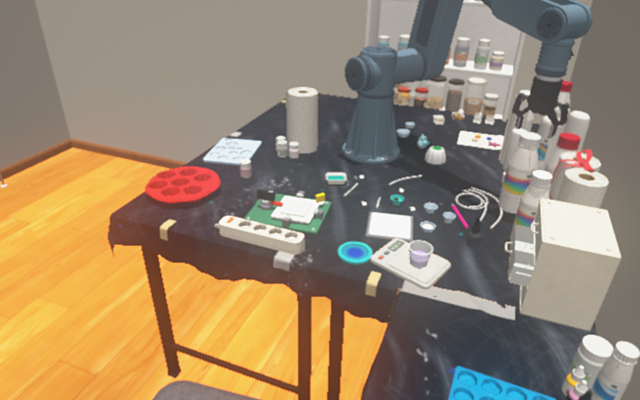

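View pics/side0.png

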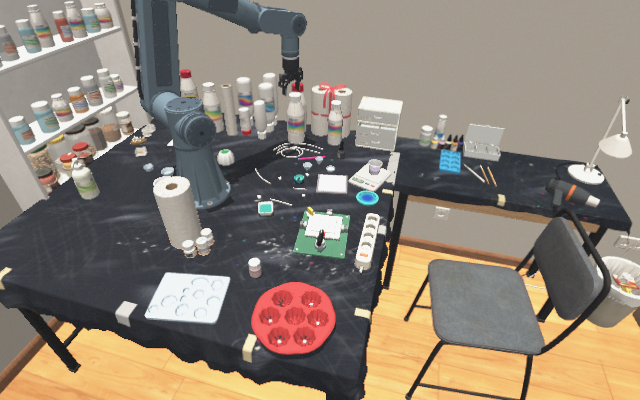

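The scene view shows the green board around (290,212), with the yellow fin at (320,197), the clamp at (265,197) and the light panel at (390,224). In the side view, the board is around (323,233), the fin at (311,212), the clamp at (320,238) and the panel at (332,184).

Run:
```python
from h import *
for n,bb,pb in [("scene",(235,180,345,250),(360,205,420,245)),("side",(285,200,365,262),(312,172,352,196))]:
    c=dict(np.load(f"c_{n}.npz")); P=cloud(c); hsv=cv2.cvtColor(c["pixels"],cv2.COLOR_RGB2HSV)
    def m(box,lo,hi):
        k=cv2.inRange(hsv,lo,hi); z=np.zeros_like(k); x0,y0,x1,y1=box; z[y0:y1,x0:x1]=k[y0:y1,x0:x1]; return z
    g=m(bb,(50,80,40),(85,255,255)); cnt=max(cv2.findContours(g,0,2)[0],key=cv2.contourArea)
    h=cv2.convexHull(cnt).reshape(-1,2); Q=onplane(c,h,0.008)[:,:2]
    r=cv2.minAreaRect((Q*1000).astype(np.float32)); print(n,"board",r, "corners",cv2.boxPoints(r).round(0).tolist())
    y=m(bb,(20,120,120),(35,255,255)); v,u=np.nonzero(y); print("fin px",len(u),u.mean(),v.mean(),"ray z.037",onplane(c,[(u.mean(),v.mean())],0.035),"depth",np.median(P[v,u],0))
    rd=m(bb,(0,120,80),(12,255,255)); v,u=np.nonzero(rd); print("red",len(u),onplane(c,[(u.mean(),v.mean())],0.029) if len(u) else 0)
    w=m(pb,(0,0,150),(179,60,255)); cnt=max(cv2.findContours(w,0,2)[0],key=cv2.contourArea)
    Q=onplane(c,cnt.reshape(-1,2),0.010)[:,:2]; print("panel",cv2.minAreaRect((Q*1000).astype(np.float32)))
    x0,y0,x1,y1=bb; cv2.imwrite(f"pics/{n}crop.png",cv2.resize(c["pixels"][y0:y1,x0:x1,::-1],None,fx=5,fy=5,interpolation=2))
a,b=[cv2.imread(f"pics/{n}crop.png") for n in ("scene","side")]
w=max(a.shape[1],b.shape[1]); cv2.imwrite("pics/crop.png",cv2.resize(np.vstack([cv2.copyMakeBorder(i,0,0,0,w-i.shape[1],0) for i in (a,b)]),None,fx=.85,fy=.85))
print(cv2.imread("pics/crop.png").shape)
```

```text
scene board ((584.197265625, -163.57620239257812), (160.64427185058594, 76.21771240234375), 59.67129135131836) corners [[511.0, -214.0], [577.0, -252.0], [658.0, -113.0], [592.0, -75.0]]
fin px 70 319.9714285714286 196.54285714285714 ray z.037 [[ 0.4591824  -0.03052532  0.035     ]] depth [ 0.46657564 -0.02826392  0.03821832]
red 35 [[ 0.53770564 -0.14111206  0.029     ]]
panel ((505.1262512207031, 210.9998779296875), (161.10166931152344, 145.9266815185547), 11.041692733764648)
side board ((541.4962768554688, -151.1385040283203), (173.290771484375, 132.37100219726562), 6.3958868980407715) corners [[448.0, -95.0], [463.0, -227.0], [635.0, -207.0], [620.0, -76.0]]
fin px 24 310.2083333333333 210.83333333333334 ray z.037 [[ 0.46875882 -0.03260024  0.035     ]] depth [ 0.46962441 -0.03602319  0.03732862]
red 13 [[ 0.58055024 -0.15075894  0.029     ]]
panel ((495.7953186035156, 196.78292846679688), (123.59705352783203, 127.56221771240234), 11.215852737426758)
(561, 468, 3)
```

View pics/crop.png

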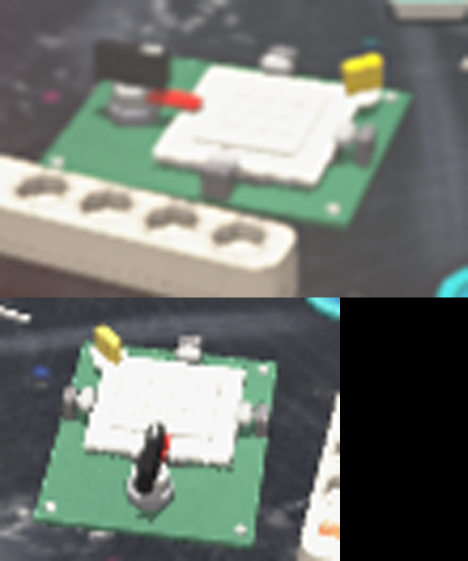

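The crops show the clamp on, with its red arm over the cover's right edge, the yellow fin at the near-left corner and the three roller catches. Board yaw is about +6° and its origin is about (0.533,-0.083). I'm moving the wrist camera over the clamp and mould.

Request:
{"method": "servo_tool", "body": {"motion": [[[-3.6, -3.4, -1, 0, -1], [-7.2, -6.8, -2, 0, -1], [-10.8, -10.2, -3, 0, -1], [-14.4, -13.6, -3, 0, -1], [-18, -17, -3, 0, -1]]]}}

```text
time_s: 0.65
eef_pos: [0.3156, 0.3102, 0.2866]
eef_rot: [0.0, 0.185, 0.983, 0.0]
wrist_force: [1.8, -0.1, 0.5]
opening: 0.997
grasp_force: 0.0
```

Request:
{"method": "servo_tool", "body": {"motion": [[[-3.6, -3.4, 0, 0, -1], [-7.2, -6.8, 0, 0, -1], [-10.8, -10.2, 0, 0, -1], [-14.4, -13.6, 0, 0, -1], [-18, -17, 0, 0, -1]]]}}

```text
time_s: 1.15
eef_pos: [0.421, 0.0859, 0.2864]
eef_rot: [0.0, 0.186, 0.983, 0.0]
wrist_force: [0.5, 0.2, 0.4]
opening: 1.001
grasp_force: 0.0
```

Request:
{"method": "servo_tool", "body": {"motion": [[[-3.6, -3.4, 0, 8, -1], [-7.2, -6.8, 0, 16, -1], [-10.8, -10.2, 0, 24, -1], [-14.4, -13.6, 0, 32, -1], [-18, -17, 0, 40, -1]]]}}

```text
time_s: 1.65
eef_pos: [0.5266, -0.1382, 0.2861]
eef_rot: [-0.0, 0.513, 0.858, 0.0]
wrist_force: [1.0, 0.4, 0.1]
opening: 1.001
grasp_force: 0.0
```

Request:
{"method": "servo_tool", "body": {"motion": [[[0, 0, 0, 8, -1], [0, 0, 0, 16, -1], [0, 0, 0, 22, -1], [0, 0, 0, 22, -1]]]}}

```text
time_s: 2.05
eef_pos: [0.526, -0.1363, 0.2858]
eef_rot: [-0.0, 0.666, 0.746, -0.0]
wrist_force: [0.2, 0.2, 0.4]
opening: 1.001
grasp_force: 0.0
```

Run:
```python
from h import *
o=obs(); print(o["time_s"],o["eef_pos"],o["eef_rot"],o["q"].round(2))
c=cam("wrist"); save(c,"w1.png"); np.savez("c_w1",**c); print(c["C"])
```

```text
2.05 [ 0.52599924 -0.13627476  0.28580663] [-4.62633494e-04  6.65825341e-01  7.46107493e-01 -1.01410244e-04] [-0.47  0.09  1.65  0.    1.4  -0.59]
[ 0.51807094 -0.06072015  0.40207361]
```

View pics/w1.png

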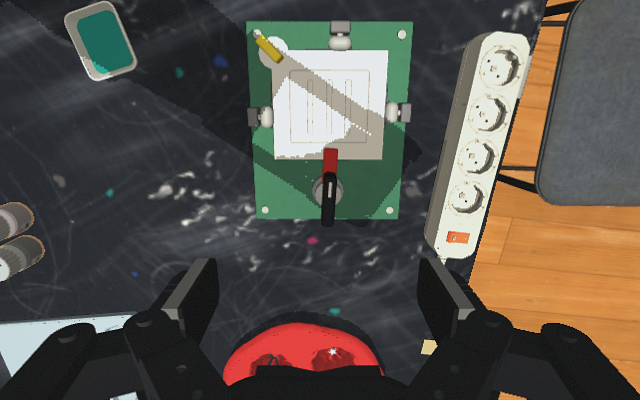

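The wrist view shows the board from (247,20) to (412,218), the fin at (268,46), the red arm at (330,163), the black handle at (329,200) and the cover around (330,105). Measuring these.

```bash
cat > meas.py <<'E'
from h import *
def mm(c):
    P=cloud(c); hsv=cv2.cvtColor(c["pixels"],cv2.COLOR_RGB2HSV)
    def big(lo,hi,box=(230,5,425,235)):
        k=cv2.inRange(hsv,lo,hi); z=np.zeros_like(k); x0,y0,x1,y1=box; z[y0:y1,x0:x1]=k[y0:y1,x0:x1]; return z
    def rect(z,h,hull=False):
        cnts=cv2.findContours(z,0,2)[0]; p=np.vstack(cnts if hull else [max(cnts,key=cv2.contourArea)]).reshape(-1,2)
        r=cv2.minAreaRect((onplane(c,p,h)[:,:2]*1000).astype(np.float32)); return np.round(r[0],1),np.round(r[1],1),round(r[2],1)
    return P,big,rect
E
python3 - <<'E'
from meas import *
c=dict(np.load("c_w1.npz")); P,big,rect=mm(c)
g=big((50,70,30),(85,255,255)); g=cv2.morphologyEx(g,cv2.MORPH_OPEN,np.ones((3,3),np.uint8))
print("board",rect(g,.008,True))
y=big((18,120,80),(36,255,255)); print("fin top",rect(y,.045)); v,u=np.nonzero(y); print("fin depth",np.median(P[v,u],0),P[v,u][:,2].max(),P[v,u][P[v,u][:,2]>.042].mean(0))
r=big((0,150,60),(10,255,255)); print("red",rect(r,.030)); 
H=(P[:,:,2]>.058)&(P[:,:,2]<.07); z=np.zeros((400,640),np.uint8); z[140:235,300:360]=H[140:235,300:360]*255; print("handle",rect(z,.064)); v,u=np.nonzero(z); print(P[v,u].mean(0),len(u))
D=np.array([P[40:160,270:390][...,k][(P[40:160,270:390,2]>.018)&(P[40:160,270:390,2]<.033)] for k in (0,1)]).T
print("cover pts", cv2.minAreaRect((D*1000).astype(np.float32)))
th=np.deg2rad(6.3)
E
```

```text
board (array([ 534.5, -103. ]), array([174.9, 220.4]), 6.4)
fin top (array([467.3, -30.7]), array([ 9.4, 29.6]), 52.4)
fin depth [ 0.46711178 -0.03003779  0.04270706] 0.4020736131717284 [ 0.46702986 -0.03017853  0.04929049]
red (array([ 540.1, -140.6]), array([15.4, 36.8]), 3.7)
handle (array([ 541.7, -171.6]), array([13.7, 55. ]), 3.5)
[ 0.54179751 -0.17166363  0.06172699] 652
cover pts ((532.5921630859375, -74.48699951171875), (128.1636962890625, 122.9155502319336), 5.837103366851807)
```

Request:
{"method": "servo_tool", "body": {"motion": [[[-1.9, 0.6, 2, 1.5, 0], [-3.78, 1.18, 5, 3, 0], [-3.78, 1.18, 8, 3, 0], [-3.78, 1.18, 11, 3, 0], [-3.78, 1.18, 14, 3, 0]]]}}

```text
time_s: 2.6
eef_pos: [0.5422, -0.1723, 0.1451]
eef_rot: [0.0, 0.683, 0.73, 0.0]
wrist_force: [0.5, 0.2, 0.5]
opening: 0.502
grasp_force: 0.0
```

Request:
{"method": "servo_tool", "body": {"motion": [[[0, 0, 2.5, 0, 0], [0, 0, 5, 0, 0], [0, 0, 6.5, 0, 0], [0, 0, 7.8, 0, 0], [0, 0, 8.3, 0, 0]]]}}

```text
time_s: 3.1
eef_pos: [0.5419, -0.172, 0.0623]
eef_rot: [-0.001, 0.684, 0.729, -0.0]
wrist_force: [0.5, -0.2, -1.1]
opening: 0.502
grasp_force: 0.0
```

Request:
{"method": "servo_tool", "body": {"motion": [[[0, 0, 0, 0, 0.3], [0, 0, 0, 0, 0.6], [0, 0, 0, 0, 1], [0, 0, 0, 0, 1], [0, 0, 0, 0, 1]]]}}

```text
time_s: 3.6
eef_pos: [0.5417, -0.1728, 0.0645]
eef_rot: [-0.0, 0.684, 0.729, -0.001]
wrist_force: [-6.1, -0.4, 4.9]
opening: 0.148
grasp_force: 59.3
```

Request:
{"method": "servo_tool", "body": {"motion": [[[0, 0, 0, 4, 1], [0, 0, 0, 9, 1], [0, 0, 0, 14, 1], [0, 0, 0, 19, 1], [0, 0, 0, 24, 1]]]}}

```text
time_s: 4.1
eef_pos: [0.5417, -0.1728, 0.0645]
eef_rot: [0.0, 0.822, 0.569, -0.001]
wrist_force: [-5.1, -1.8, 4.4]
opening: 0.155
grasp_force: 59.2
```

Request:
{"method": "servo_tool", "body": {"motion": [[[0, 0, 0, 5, 1], [0, 0, 0, 10, 1], [0, 0, 0, 15, 1], [0, 0, 0, 20, 1], [0, 0, 0, 26, 1]]]}}

```text
time_s: 4.6
eef_pos: [0.5417, -0.1728, 0.0645]
eef_rot: [0.0, 0.929, 0.37, -0.001]
wrist_force: [-6.1, -0.6, 4.4]
opening: 0.151
grasp_force: 59.2
```

Request:
{"method": "servo_tool", "body": {"motion": [[[0, 0, 0, 6, 1], [0, 0, 0, 12, 1], [0, 0, 0, 18, 1], [0, 0, 0, 24, 1], [0, 0, 0, 28, 1]]]}}

```text
time_s: 5.1
eef_pos: [0.5417, -0.1728, 0.0645]
eef_rot: [0.0, 0.991, 0.134, -0.001]
wrist_force: [-6.2, -0.1, 5.0]
opening: 0.153
grasp_force: 59.8
```

Run:
```python
from h import *
o=obs(); print({k:np.round(v,3) for k,v in o.items()})
w,x,y,z=o["eef_rot"]; print(np.degrees(np.arctan2(*Rn.from_quat([x,y,z,w]).as_matrix()[:2,1][::-1])))
```

```text
{'time_s': np.float64(5.1), 'q': array([-0.517,  0.413,  1.746, -0.002,  0.984,  0.786]), 'dq': array([ 0.003,  0.   , -0.001, -0.004,  0.002,  0.654]), 'joint_efforts': array([  1.134, -47.165, -29.152,   1.159,  -1.487,  -0.239]), 'eef_pos': array([ 0.542, -0.173,  0.064]), 'eef_rot': array([ 0.   ,  0.991,  0.134, -0.001]), 'wrist_force': array([-6.214, -0.127,  4.966]), 'torque': array([-0.125,  0.942,  0.621]), 'grasp_force': np.float64(59.76), 'opening': np.float64(0.153)}
-74.59015203323777
```

Request:
{"method": "servo_tool", "body": {"motion": [[[0, 0, 0, 1, 1], [0, 0, 0, 1, 1], [0, 0, 0, 0, 0.6], [0, 0, 0, 0, 0.3], [0, 0, 0, 0, 0.2]]]}}

```text
time_s: 5.6
eef_pos: [0.5428, -0.1726, 0.0639]
eef_rot: [0.0, 0.991, 0.135, 0.001]
wrist_force: [-0.2, 0.4, 0.1]
opening: 0.399
grasp_force: 0.0
```

Request:
{"method": "servo_tool", "body": {"motion": [[[0, 0, -1, 0, 0.2], [0, 0, -4, 0, 0.2], [0, 0, -8, 0, 0.2], [0, 0, -12, 0, 0.2], [0.6, -4.8, -15, -8, 0]]]}}

```text
time_s: 6.1
eef_pos: [0.5381, -0.1341, 0.2143]
eef_rot: [0.003, 0.979, 0.203, 0.003]
wrist_force: [1.6, 0.8, 0.7]
opening: 0.5
grasp_force: 0.0
```

Run:
```python
from h import *
o=obs(); print(o["eef_pos"].round(4),o["eef_rot"].round(3),o["opening"],o["wrist_force"].round(1))
w,x,y,z=o["eef_rot"]; print(np.degrees(np.arctan2(*Rn.from_quat([x,y,z,w]).as_matrix()[:2,1][::-1])))
```

```text
[ 0.5381 -0.1341  0.2143] [0.003 0.979 0.203 0.003] 0.49960565709101507 [1.6 0.8 0.7]
-66.57501973403794
```

Request:
{"method": "servo_tool", "body": {"motion": [[[0.4, -1.6, -1, -8.4, 0], [0.8, -3.2, -2, -16.8, 0], [1.2, -4.7, -3.5, -25.2, 0], [1.2, -4.7, -3.5, -33.6, 0], [1.2, -4.7, -3.5, -42, 0]]]}}

```text
time_s: 6.6
eef_pos: [0.5286, -0.0819, 0.2464]
eef_rot: [0.001, 0.839, 0.545, 0.001]
wrist_force: [0.0, 0.3, -0.2]
opening: 0.503
grasp_force: 0.0
```

Request:
{"method": "servo_tool", "body": {"motion": [[[0, 0, 0, -8.4, 0], [0, 0, 0, -16.8, 0], [0, 0, 0, -25.2, 0], [0, 0, 0, -33.6, 0], [0, 0, 0, -42, 0]]]}}

```text
time_s: 7.1
eef_pos: [0.5283, -0.0824, 0.2455]
eef_rot: [0.0, 0.588, 0.809, 0.0]
wrist_force: [-0.6, 0.5, 0.2]
opening: 0.5
grasp_force: 0.0
```

Request:
{"method": "servo_tool", "body": {"motion": [[[0, 0, 0, -8.4, 0], [0, 0, 0, -16.8, 0], [0, 0, 0, -25.2, 0], [0, 0, 0, -34, 0], [0, 0, 0, -34, 0]]]}}

```text
time_s: 7.6
eef_pos: [0.5283, -0.0824, 0.2455]
eef_rot: [0.0, 0.328, 0.945, 0.0]
wrist_force: [-0.2, 0.4, -0.8]
opening: 0.501
grasp_force: 0.0
```

Run:
```python
from meas import *
o=obs(); print(o["time_s"],o["eef_pos"].round(4),o["eef_rot"].round(3),o["q"].round(2))
w,x,y,z=o["eef_rot"]; print(np.degrees(np.arctan2(*Rn.from_quat([x,y,z,w]).as_matrix()[:2,1][::-1])))
c=cam("wrist"); save(c,"w2.png"); np.savez("c_w2",**c); P,big,rect=mm(c)
y=big((18,120,80),(36,255,255),(150,50,500,350)); print("fin top",rect(y,.045))
cs=cam("side"); cv2.imwrite("pics/s2.png",cv2.resize(cs["pixels"][170:270,270:430,::-1],None,fx=4,fy=4))
```

```text
7.6 [ 0.5283 -0.0824  0.2455] [0.    0.328 0.945 0.   ] [-0.38  0.1   1.72  0.    1.32 -1.28]
51.66628662374048
fin top (array([465.9, -29.5]), array([ 8.8, 26.6]), 51.7)
```

View pics/w2.png

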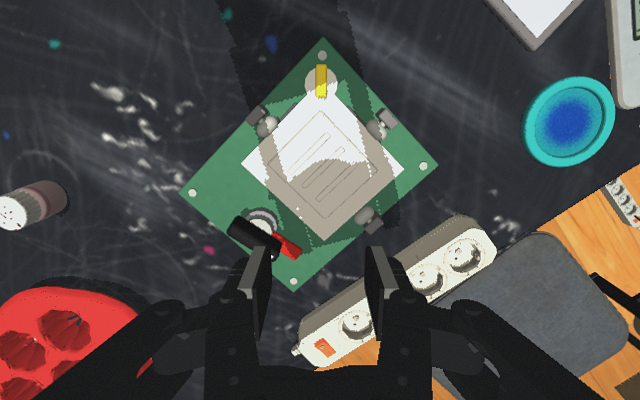

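The clamp is off, with its arm along board +x. The fin is at (321,80) and its angle matches the tool. Descending onto the fin.

Request:
{"method": "servo_tool", "body": {"motion": [[[2, 0.1, 2, 0, 0.2], [4.2, 0.1, 4, 0, 0.2], [6.2, 0.2, 7, 0, 0.2], [8.17, 0.28, 10, 0, 0.2], [8.17, 0.28, 12, 0, 0.2]]]}}

```text
time_s: 8.2
eef_pos: [0.4631, -0.0276, 0.1226]
eef_rot: [-0.002, 0.33, 0.944, 0.0]
wrist_force: [0.4, -0.1, -0.1]
opening: 0.397
grasp_force: 0.0
```

Request:
{"method": "servo_tool", "body": {"motion": [[[0, 0, 2.5, 0, 0.2], [0, 0, 4.5, 0, 0.2], [0, 0, 6, 0, 0.2], [0, 0, 7, 0, 0.2], [0, 0, 7.6, 0, 0.2]]]}}

```text
time_s: 8.7
eef_pos: [0.4658, -0.0294, 0.0481]
eef_rot: [-0.0, 0.33, 0.944, -0.0]
wrist_force: [0.3, -0.5, 0.3]
opening: 0.402
grasp_force: 0.0
```

Request:
{"method": "servo_tool", "body": {"motion": [[[0, 0, 0, 0, 0.2], [0, 0, 0, 0, 0.5], [0, 0, 0, 0, 1], [0, 0, 0, 0, 1], [0, 0, 0, 0, 1]]]}}

```text
time_s: 9.2
eef_pos: [0.4666, -0.0297, 0.0495]
eef_rot: [0.001, 0.329, 0.944, -0.0]
wrist_force: [-1.6, 0.4, 6.4]
opening: 0.103
grasp_force: 59.2
```

Run:
```python
from h import *
o=obs(); print({k:np.round(v,4) for k,v in o.items()}, ctrl.tip_reach)
c=cam("wrist"); save(c,"w3.png")
```

```text
{'time_s': np.float64(9.2), 'q': array([-3.1820e-01,  2.5450e-01,  2.0081e+00, -1.0000e-04,  8.7740e-01,
       -1.2184e+00]), 'dq': array([ 0.0011, -0.0009, -0.0012, -0.0011,  0.    ,  0.0014]), 'joint_efforts': array([ 2.08000e-02, -3.54063e+01, -2.36691e+01,  8.50000e-02,
       -4.22500e-01, -2.83000e-02]), 'eef_pos': array([ 0.4666, -0.0297,  0.0495]), 'eef_rot': array([ 8.000e-04,  3.290e-01,  9.443e-01, -0.000e+00]), 'wrist_force': array([-1.5992,  0.3688,  6.4005]), 'torque': array([-0.0384,  0.191 , -0.0354]), 'grasp_force': np.float64(59.246), 'opening': np.float64(0.1034)} 0.025
```

View pics/w3.png

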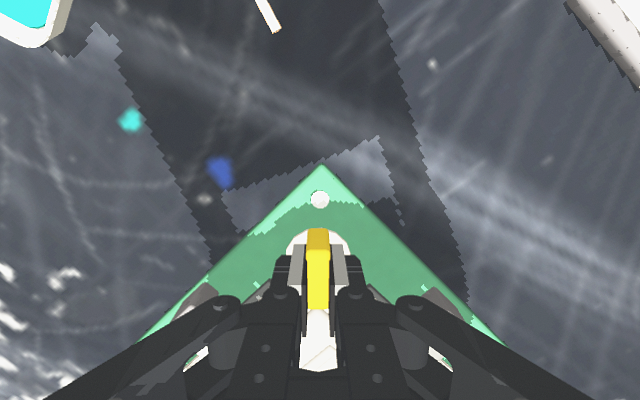

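The fin, at (319,270), is held between the pads. Peeling slowly along the arc about the far corner.

Request:
{"method": "servo_tool", "body": {"motion": [[[-0.02, 0, -0.1, 0, 1], [-0.04, 0, -0.2, 0, 1], [-0.05, 0, -0.3, 0, 1], [-0.07, 0, -0.4, 0, 1], [-0.08, 0, -0.5, 0, 1]]]}}

```text
time_s: 9.75
eef_pos: [0.4661, -0.0299, 0.0533]
eef_rot: [-0.001, 0.329, 0.944, -0.0]
wrist_force: [0.8, -1.1, -5.3]
opening: 0.102
grasp_force: 58.5
```

Request:
{"method": "servo_tool", "body": {"motion": [[[-0.02, 0, -0.1, 0, 1], [-0.04, 0, -0.2, 0, 1], [-0.06, 0, -0.3, 0, 1], [-0.08, 0, -0.4, 0, 1], [-0.1, 0, -0.5, 0, 1]]]}}

```text
time_s: 10.25
eef_pos: [0.4673, -0.0306, 0.0588]
eef_rot: [0.0, 0.329, 0.944, -0.0]
wrist_force: [0.6, -1.0, -3.7]
opening: 0.1
grasp_force: 58.8
```

Run:
```python
from h import *
o=obs(); print(o["eef_pos"].round(4),o["wrist_force"].round(1),o["torque"].round(3),o["grasp_force"])
c=cam("scene"); s=cam("side"); 
a=cv2.resize(c["pixels"][160:250,230:350,::-1],(600,450)); b=cv2.resize(s["pixels"][195:265,285:375,::-1],(193,150)); b=cv2.resize(s["pixels"][195:265,285:375,::-1],(579,450))
cv2.imwrite("pics/p4.png",cv2.resize(np.hstack([a,b]),(796,304)))
```

```text
[ 0.4673 -0.0306  0.0588] [ 0.6 -1.  -3.7] [-0.081  0.327 -0.125] 58.797481656074524
```

View pics/p4.png

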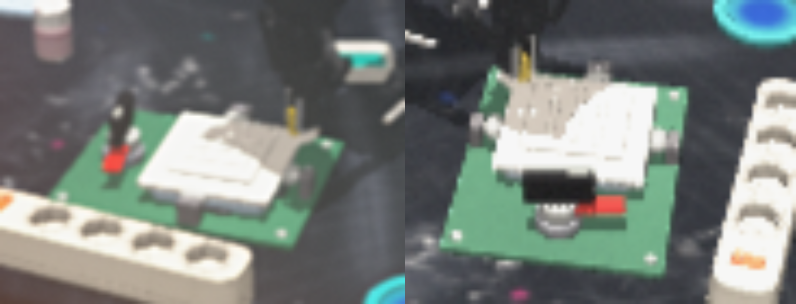

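The near corner is up and the cover is visibly tilted, with the far edge down. The clamp arm is clear. Continuing along the arc.

Request:
{"method": "servo_tool", "body": {"motion": [[[-0.02, 0, -0.1, 0, 1], [-0.05, 0, -0.2, 0, 1], [-0.07, 0, -0.3, 0, 1], [-0.1, 0, -0.4, 0, 1], [-0.12, 0, -0.5, 0, 1]]]}}

```text
time_s: 10.85
eef_pos: [0.4681, -0.0312, 0.0637]
eef_rot: [-0.0, 0.329, 0.944, 0.0]
wrist_force: [-1.1, -0.4, -1.9]
opening: 0.1
grasp_force: 59.1
```

Request:
{"method": "servo_tool", "body": {"motion": [[[-0.03, 0, -0.1, 0, 1], [-0.06, 0, -0.2, 0, 1], [-0.08, 0, -0.3, 0, 1], [-0.11, 0, -0.4, 0, 1], [-0.14, 0, -0.5, 0, 1]]]}}

```text
time_s: 11.35
eef_pos: [0.47, -0.0324, 0.0691]
eef_rot: [0.001, 0.329, 0.944, 0.0]
wrist_force: [-0.0, 0.1, -0.8]
opening: 0.104
grasp_force: 59.2
```

```bash
cat > pl.py <<'E'
from h import *
def fit(pr=True):
    o=obs(); print(o["time_s"],o["eef_pos"].round(4),o["wrist_force"].round(1),o["torque"].round(3),round(float(o["grasp_force"]),1))
    w,x,y,z=o["eef_rot"]; Rt=Rn.from_quat([x,y,z,w]).as_matrix()
    ox=-Rt[:,0]  # inward diagonal, from fin towards the far corner
    for n in ("side","scene"):
        c=cam(n); P=cloud(c); hsv=cv2.cvtColor(c["pixels"],cv2.COLOR_RGB2HSV)
        g=np.array(o["eef_pos"]); d=P-g; a=d@ox; b=d@Rt[:,1]
        m=(hsv[...,1]<70)&(hsv[...,2]>110)&(a>45)&(a<130)&(np.abs(b)<np.minimum(a,170-a)-12)&(d[...,2]<-.005)&(d[...,2]>-.14)&(P[...,2]>.012)
        A=np.c_[a[m],b[m],np.ones(m.sum())]; zz=P[m][:,2]
        for _ in range(4):
            k=np.linalg.lstsq(A,zz,rcond=None)[0]; r=zz-A@k; q=np.abs(r)<max(.004,1.5*np.std(r)); A,zz=A[q],zz[q]
        print(n,m.sum(),len(zz),"tilt down-diag deg %.1f roll %.1f"%(np.degrees(np.arctan(-k[0])),np.degrees(np.arctan(k[1]))),"z far(162) %.4f  z fin %.4f"%(k[0]*.162+k[2],k[2]), "res",np.std(r).round(4))
E
python3 -c "from pl import *; fit()"
```

```text
11.35 [ 0.47   -0.0324  0.0691] [-0.   0.1 -0.8] [-0.01   0.015  0.016] 59.2
side 0 0 tilt down-diag deg -0.0 roll 0.0 z far(162) 0.0000  z fin 0.0000 res nan
scene 0 0 tilt down-diag deg -0.0 roll 0.0 z far(162) 0.0000  z fin 0.0000 res nan
  ret = _var(a, axis=axis, dtype=dtype, out=out, ddof=ddof,
  arrmean = um.true_divide(arrmean, div, out=arrmean,
  ret = ret.dtype.type(ret / rcount)
```

```bash
sed -i 's/(a>45)&(a<130)/(a>.045)\&(a<.13)/; s/np.minimum(a,170-a)-12/np.minimum(a,.17-a)-.012/; s/hsv\[...,1\]<70/hsv[...,1]<90/; s/>110/>70/' pl.py; python3 -c "from pl import *; fit()"
```

```text
11.45 [ 0.47   -0.0324  0.069 ] [-0.2 -0.9 -0.7] [0.015 0.027 0.015] 59.2
side 482 367 tilt down-diag deg 2.3 roll 2.7 z far(162) 0.0428  z fin 0.0494 res 0.0021
scene 614 417 tilt down-diag deg 3.6 roll -0.2 z far(162) 0.0424  z fin 0.0527 res 0.0021
```

```bash
cat > pl2.py <<'E'
from h import *
def fit():
    o=obs(); print(round(float(o["time_s"]),2),o["eef_pos"].round(4),o["wrist_force"].round(1),o["torque"].round(3),round(float(o["grasp_force"]),1))
    w,x,y,z=o["eef_rot"]; Rt=Rn.from_quat([x,y,z,w]).as_matrix(); ox=-Rt[:,0]; g=np.array(o["eef_pos"])
    for n in ("side","scene"):
        c=cam(n); P=cloud(c); hsv=cv2.cvtColor(c["pixels"],cv2.COLOR_RGB2HSV); d=P-g; a=d@ox-.082; b=d@Rt[:,1]
        u=(a+b)/2**.5; v=(a-b)/2**.5
        m=(hsv[...,1]<90)&(hsv[...,2]>70)&(np.abs(u)<.033)&(np.abs(v)<.033)&(d[...,2]<-.005)&(d[...,2]>-.14)&(P[...,2]>.012)
        A=np.c_[a[m],b[m],np.ones(m.sum())]; zz=P[m][:,2]
        for _ in range(4):
            k=np.linalg.lstsq(A,zz,rcond=None)[0]; r=zz-A@k; q=np.abs(r)<max(.003,2*np.std(r)); A,zz=A[q],zz[q]
        print(n,len(zz),"tilt %.1f roll %.1f centre underside z %.4f far underside %.4f res %.4f"%(np.degrees(np.arctan(-k[0])),np.degrees(np.arctan(k[1])),k[2]-.011,k[2]-.011+.08*k[0],np.std(r)))
E
python3 -c "from pl2 import *; fit()"
```

```text
11.55 [ 0.4697 -0.0323  0.0688] [-0.3  0.6 -0.6] [ 0.033  0.03  -0.033] 59.2
side 206 tilt 0.7 roll -0.3 centre underside z 0.0360 far underside 0.0351 res 0.0016
scene 248 tilt 0.5 roll 0.0 centre underside z 0.0373 far underside 0.0366 res 0.0014
```

Run:
```python
from h import *
p=cv2.imread("pics/p4.png")
S=cv2.imread("pics/scene0.png"); D=cv2.imread("pics/side0.png")
a=cv2.resize(S[160:250,230:350],(600,450)); b=cv2.resize(D[195:265,285:375],(579,450)); q=cv2.resize(np.hstack([a,b]),(796,304))
G=lambda i:cv2.cvtColor(i,cv2.COLOR_BGR2GRAY)
th=np.deg2rad(6.4); Rb=np.array([[np.cos(th),-np.sin(th)],[np.sin(th),np.cos(th)]]); O=np.array([.5318,-.0791])
def proj(c,X):
    x=c["Rcw"].T@(X-c["C"]); K=np.array([[c["fx"],0,c["cx"]],[0,c["fy"],c["cy"]],[0,0,1.]])
    return cv2.projectPoints(x.reshape(1,3),np.zeros(3),np.zeros(3),K,np.array([c["k1"],0,0,0.]))[0].ravel()
pts={"far":(58,-55,.021),"midrear":(60,-35,.021),"rearleft":(60,56,.021),"midright":(20,-57,.021),"brdRL":(88,87,.008),"brdRR":(88,-120,.008),"brdFR":(-88,-130,.008),"frontright":(-60,-56,.021)}
for n,x0,y0,sx,sy,off in (("scene",230,160,600/120*796/1179,450/90*304/450,0),("side",285,195,579/90*796/1179,450/70*304/450,600*796/1179)):
    c=dict(np.load(f"c_{n}.npz"))
    for k,(bx,by,z) in pts.items():
        X=np.r_[O+Rb@np.array([bx,by])/1000,z]; u=proj(c,X); u2=proj(c,X+[0,0,.01])
        s=np.array([sx,sy]); P0=((u-[x0,y0])*s+[off,0]).astype(np.float32); up=(u2-u)*s/10
        r,st,e=cv2.calcOpticalFlowPyrLK(G(q),G(p),P0.reshape(1,1,2),None,winSize=(25,25),maxLevel=1)
        f=r.ravel()-P0; print(n,k,P0.round(),"flow",f.round(2),"px/mm",up.round(3),"lift mm %.1f"%(f@up/(up@up)),st.ravel(),e.ravel().round(1))
```

```text
scene far [140. 188.] flow [-0.89 -7.25] px/mm [-0.039 -0.994] lift mm 7.3 [1] [3.6]
scene midrear [161. 193.] flow [ 1.65 -6.54] px/mm [-0.031 -0.997] lift mm 6.5 [1] [6.7]
scene rearleft [264. 210.] flow [-0.99 -8.01] px/mm [ 0.007 -1.005] lift mm 8.0 [1] [10.2]
scene midright [153. 165.] flow [ 22.96 -44.02] px/mm [-0.033 -0.978] lift mm 44.1 [1] [13.6]
scene brdRL [290. 246.] flow [-0.08 -0.18] px/mm [ 0.017 -1.009] lift mm 0.2 [1] [1.4]
scene brdRR [ 56. 207.] flow [-0.01 -0.01] px/mm [-0.071 -0.99 ] lift mm 0.0 [1] [0.6]
scene brdFR [120. 109.] flow [-59.9 178.8] px/mm [-0.042 -0.922] lift mm -190.6 [1] [14.8]
scene frontright [184. 122.] flow [-2.11 -6.65] px/mm [-0.021 -0.947] lift mm 7.1 [1] [8.6]
side far [634. 183.] flow [ 0.68 -4.87] px/mm [ 0.06  -0.908] lift mm 5.4 [1] [12.6]
side midrear [639. 167.] flow [-0.4   1.85] px/mm [ 0.062 -0.905] lift mm -2.1 [1] [3.9]
side rearleft [651.  94.] flow [ 2.49 -2.57] px/mm [ 0.064 -0.892] lift mm 3.1 [1] [19.2]
side midright [587. 180.] flow [ 8.57 -8.88] px/mm [ 0.036 -0.908] lift mm 10.1 [1] [36.]
side brdRL [686.  86.] flow [0.1 0. ] px/mm [ 0.078 -0.877] lift mm 0.0 [1] [1.2]
side brdRR [663. 258.] flow [0.13 0.01] px/mm [ 0.077 -0.903] lift mm 0.0 [1] [0.9]
side brdFR [436. 240.] flow [-0.02 -0.04] px/mm [-0.04  -0.904] lift mm 0.0 [1] [1.3]
side frontright [489. 167.] flow [ 0.82 -5.8 ] px/mm [-0.012 -0.907] lift mm 6.4 [1] [6.8]
```

Comparing that picture with the seated one shows the far corner had already risen about 6 mm with the fin at 9 mm. The full grip held the cover rigidly, so it came off nearly level instead of peeling from the corner. I'll set it back into its seat and peel again with a softer grip that lets the fin pivot.

Request:
{"method": "servo_tool", "body": {"motion": [[[0.1, 0, 0.3, 0, 1], [0.2, 0, 0.6, 0, 1], [0.3, 0, 0.9, 0, 1], [0.35, 0, 1.1, 0, 1], [0.4, 0, 1.3, 0, 1]]]}}

```text
time_s: 12.15
eef_pos: [0.4661, -0.0297, 0.0555]
eef_rot: [-0.0, 0.329, 0.944, -0.0]
wrist_force: [0.2, -1.6, 0.5]
opening: 0.103
grasp_force: 59.5
```

Request:
{"method": "servo_tool", "body": {"motion": [[[0, 0, 0.1, 0, 1], [0, 0, 0.2, 0, 1], [0, 0, 0.35, 0, 1], [0.04, 0, 0.5, 0, 1], [0.04, 0, 0.6, 0, 1]]]}}

```text
time_s: 12.65
eef_pos: [0.4657, -0.0294, 0.0494]
eef_rot: [-0.0, 0.329, 0.944, -0.0]
wrist_force: [-1.2, -1.7, 0.3]
opening: 0.103
grasp_force: 59.4
```

```bash
python3 -c "from pl2 import *; fit()"
```

```text
12.65 [ 0.4657 -0.0294  0.0494] [-1.2 -1.7  0.3] [-0.291  0.043 -0.189] 59.4
side 199 tilt -3.2 roll 0.5 centre underside z 0.0207 far underside 0.0251 res 0.0015
scene 234 tilt -2.9 roll 0.5 centre underside z 0.0228 far underside 0.0269 res 0.0013
```

Request:
{"method": "servo_tool", "body": {"motion": [[[0, 0, 0, 0, 0.9], [0, 0, 0, 0, 0.9]]]}}

```text
time_s: 12.95
eef_pos: [0.4656, -0.0294, 0.0494]
eef_rot: [-0.0, 0.329, 0.944, -0.0]
wrist_force: [0.0, -2.0, -1.6]
opening: 0.103
grasp_force: 59.1
```

Request:
{"method": "servo_tool", "body": {"motion": [[[0, 0, 0, 0, 0.82], [0, 0, 0, 0, 0.82]]]}}

```text
time_s: 13.15
eef_pos: [0.4656, -0.0294, 0.0495]
eef_rot: [-0.0, 0.329, 0.944, -0.0]
wrist_force: [-0.1, -1.8, -1.7]
opening: 0.099
grasp_force: 59.0
```

Request:
{"method": "servo_tool", "body": {"motion": [[[0, 0, 0, 0, 0.8], [0, 0, 0, 0, 0.8]]]}}

```text
time_s: 13.35
eef_pos: [0.4657, -0.0294, 0.0495]
eef_rot: [-0.0, 0.329, 0.944, -0.0]
wrist_force: [-0.6, -1.9, -2.7]
opening: 0.105
grasp_force: 53.6
```

Request:
{"method": "servo_tool", "body": {"motion": [[[0, 0, 0, 0, 0.78], [0, 0, 0, 0, 0.78]]]}}

```text
time_s: 13.55
eef_pos: [0.4657, -0.0294, 0.0495]
eef_rot: [-0.0, 0.329, 0.944, -0.0]
wrist_force: [-0.8, -1.6, -4.3]
opening: 0.114
grasp_force: 22.2
```

```bash
python3 -c "from pl2 import *; fit()"
```

```text
13.55 [ 0.4657 -0.0294  0.0495] [-0.8 -1.6 -4.3] [-0.165  0.171 -0.127] 22.2
side 194 tilt -2.8 roll 0.7 centre underside z 0.0206 far underside 0.0244 res 0.0015
scene 227 tilt -2.3 roll -0.6 centre underside z 0.0228 far underside 0.0260 res 0.0013
```

The grip force can be set with the closure: 0.78 gives 22 N. Next I release and press the cover's rear side back into its catch with shut fingertips.

Request:
{"method": "servo_tool", "body": {"motion": [[[0, 0, 0, 0, 0.6], [0, 0, 0, 0, 0.4], [0, 0, -1, 0, 0.4], [0, 0, -3, 0, 0.4], [0, 0, -5, 0, 0.4]]]}}

```text
time_s: 14.15
eef_pos: [0.4659, -0.0294, 0.1008]
eef_rot: [-0.0, 0.329, 0.944, 0.0]
wrist_force: [-1.1, 0.2, -0.0]
opening: 0.3
grasp_force: 0.0
```

Request:
{"method": "servo_tool", "body": {"motion": [[[-3, 0.4, 0, 0, 1], [-6, 0.8, 0, 0, 1], [-9, 1.2, 0, 0, 1], [-11.8, 1.6, 0, 0, 1], [-11.8, 1.6, 1.5, 0, 1]]]}}

```text
time_s: 14.65
eef_pos: [0.5735, -0.0931, 0.0881]
eef_rot: [0.005, 0.329, 0.944, -0.0]
wrist_force: [-0.5, -0.2, 0.4]
opening: 0.002
grasp_force: 0.0
```

Request:
{"method": "servo_tool", "body": {"motion": [[[0, 0, 1, 0, 1], [0, 0, 1.6, 0, 1], [0, 0, 2, 0, 1], [0, 0, 2.2, 0, 1], [0, 0, 2.4, 0, 1]]]}}

```text
time_s: 15.15
eef_pos: [0.5682, -0.09, 0.0608]
eef_rot: [0.0, 0.329, 0.944, -0.0]
wrist_force: [0.1, 0.5, -0.0]
opening: 0.004
grasp_force: 0.0
```

Run:
```python
from h import *
o=obs(); print({k:np.round(v,4) for k,v in o.items() if k!="joint_efforts"})
c=cam("side"); s=cam("scene"); cv2.imwrite("pics/p5.png",np.hstack([cv2.resize(s["pixels"][160:250,230:350,::-1],(400,300)),cv2.resize(c["pixels"][195:265,285:375,::-1],(386,300))]))
```

```text
{'time_s': np.float64(15.15), 'q': array([-0.3633,  0.4303,  1.7297, -0.    ,  0.9814, -1.264 ]), 'dq': array([ 0.0015,  0.031 , -0.0044, -0.0035, -0.0373, -0.0027]), 'eef_pos': array([ 0.5682, -0.09  ,  0.0608]), 'eef_rot': array([ 1.000e-04,  3.288e-01,  9.444e-01, -0.000e+00]), 'wrist_force': array([ 0.1028,  0.5486, -0.0378]), 'torque': array([-0.0296, -0.0558,  0.0039]), 'grasp_force': np.float64(0.0), 'opening': np.float64(0.0043)}
```

View pics/p5.png

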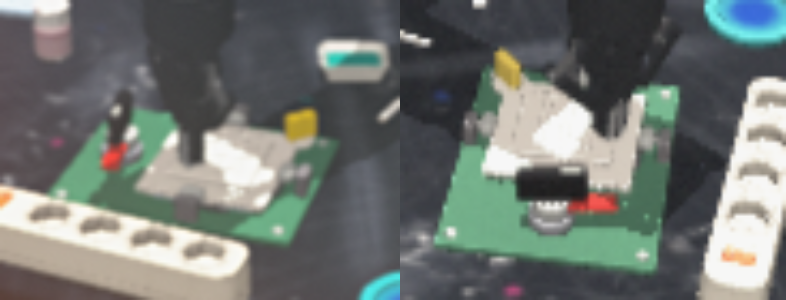

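The cover sits on the mould with its fin side seated, and the fingertips are above its rear half. Pressing down in small steps.

Request:
{"method": "servo_tool", "body": {"motion": [[[0, 0, 0.15, 0, 1], [0, 0, 0.3, 0, 1], [0, 0, 0.45, 0, 1], [0, 0, 0.45, 0, 1]]]}}

```text
time_s: 15.65
eef_pos: [0.5682, -0.0902, 0.0559]
eef_rot: [-0.0, 0.329, 0.944, -0.0]
wrist_force: [0.4, -0.7, 0.9]
opening: -0.007
grasp_force: 0.0
```

Request:
{"method": "servo_tool", "body": {"motion": [[[0, 0, 0.1, 0, 1], [0, 0, 0.2, 0, 1], [0, 0, 0.2, 0, 1]]]}}

```text
time_s: 15.95
eef_pos: [0.5682, -0.0902, 0.054]
eef_rot: [-0.0, 0.329, 0.944, 0.0]
wrist_force: [-0.1, 0.6, 0.3]
opening: -0.001
grasp_force: 0.0
```

Request:
{"method": "servo_tool", "body": {"motion": [[[0, 0, 0.1, 0, 1], [0, 0, 0.2, 0, 1], [0, 0, 0.2, 0, 1]]]}}

```text
time_s: 16.25
eef_pos: [0.5682, -0.0902, 0.052]
eef_rot: [-0.0, 0.329, 0.944, 0.0]
wrist_force: [0.6, 0.0, 0.0]
opening: 0.003
grasp_force: 0.0
```

Run:
```python
from h import *
o=obs(); print(o["eef_pos"],o["wrist_force"].round(1))
O=np.array([.5318,-.0791]); th=np.deg2rad(6.4); Rb=np.array([[np.cos(th),-np.sin(th)],[np.sin(th),np.cos(th)]])
for n in ("side","scene"):
    c=cam(n); P=cloud(c); hsv=cv2.cvtColor(c["pixels"],cv2.COLOR_RGB2HSV); B=(P[...,:2]-O)@Rb*1000
    m=(hsv[...,1]<90)&(hsv[...,2]>70)&(P[...,2]>.01)&(P[...,2]<.05)
    for x in (-45,-15,15,50):
        print(n,x,[ (round(float(np.median(P[...,2][k])*1000),1),int(k.sum())) if (k:=m&(abs(B[...,0]-x)<8)&(abs(B[...,1]-y)<8)).sum()>3 else None for y in (-48,-25,0,25,48)])
```

```text
[ 0.56820176 -0.09020888  0.05196103] [0.6 0.  0. ]
side -45 [(20.2, 15), (23.1, 11), (22.8, 9), (21.1, 11), (21.0, 8)]
side -15 [None, (29.7, 12), (27.5, 15), (27.2, 13), None]
side 15 [None, (28.0, 17), (28.0, 10), None, None]
side 50 [(21.2, 18), (22.6, 19), (20.2, 11), (22.0, 10), None]
scene -45 [None, None, (28.7, 8), (28.7, 9), (22.5, 13)]
scene -15 [(23.4, 10), None, (29.0, 16), (29.6, 19), (23.1, 13)]
scene 15 [(23.2, 17), None, (29.8, 15), (30.4, 14), (22.6, 15)]
scene 50 [(21.6, 29), (23.0, 30), (23.0, 11), (22.6, 25), (21.9, 29)]
```

Request:
{"method": "servo_tool", "body": {"motion": [[[0, 0, 0.2, 0, 1], [0, 0, 0.4, 0, 1], [0, 0, 0.5, 0, 1], [0, 0, 0.58, 0, 1], [0, 0, 0.65, 0, 1]]]}}

```text
time_s: 16.85
eef_pos: [0.5688, -0.0903, 0.0512]
eef_rot: [-0.0, 0.329, 0.944, -0.0]
wrist_force: [-22.6, 6.0, 54.7]
opening: -0.004
grasp_force: 27.0
```

Firm contact at 55 N on the fingertips, so the cover is pressed home. Rising and returning to the fin.

Request:
{"method": "servo_tool", "body": {"motion": [[[0, 0, -0.65, 0, 1], [0, 0, -2, 0, 1], [0, 0, -5.4, 0, 0.6], [2, -0.3, -5.4, 0, 0.3], [4.5, -0.6, -5.4, 0, 0.2]]]}}

```text
time_s: 17.35
eef_pos: [0.5306, -0.0677, 0.1014]
eef_rot: [0.002, 0.329, 0.944, -0.0]
wrist_force: [-0.0, 0.0, -0.2]
opening: 0.398
grasp_force: 0.0
```

Request:
{"method": "servo_tool", "body": {"motion": [[[3, -0.4, 0, 0, 0.2], [5.5, -0.7, 0, 0, 0.2], [7.3, -1, 0, 0, 0.2], [7.3, -1, 0, 0, 0.2]]]}}

```text
time_s: 17.75
eef_pos: [0.4639, -0.0283, 0.0994]
eef_rot: [-0.001, 0.329, 0.944, 0.0]
wrist_force: [0.8, -0.1, 0.3]
opening: 0.395
grasp_force: 0.0
```

Run:
```python
from h import *
o=obs(); print(o["time_s"],o["eef_pos"],o["wrist_force"].round(1),o["opening"])
c=cam("wrist"); hsv=cv2.cvtColor(c["pixels"],cv2.COLOR_RGB2HSV); k=cv2.inRange(hsv,(18,120,80),(36,255,255))
p=max(cv2.findContours(k,0,2)[0],key=cv2.contourArea).reshape(-1,2); print(len(p),p.min(0),p.max(0),cv2.minAreaRect((onplane(c,p,.045)[:,:2]*1000).astype(np.float32)))
O=np.array([.5318,-.0791]); th=np.deg2rad(6.4); Rb=np.array([[np.cos(th),-np.sin(th)],[np.sin(th),np.cos(th)]])
for n in ("side","scene"):
    c=cam(n); P=cloud(c); hsv=cv2.cvtColor(c["pixels"],cv2.COLOR_RGB2HSV); B=(P[...,:2]-O)@Rb*1000
    m=(hsv[...,1]<90)&(hsv[...,2]>70)&(P[...,2]>.01)&(P[...,2]<.05)
    for x in (-15,15,50):
        print(n,x,[ (round(float(np.median(P[...,2][k])*1000),1),int(k.sum())) if (k:=m&(abs(B[...,0]-x)<8)&(abs(B[...,1]-y)<8)).sum()>3 else None for y in (-48,-25,0,25,48)])
```

```text
17.75 [ 0.46389629 -0.02825177  0.09939404] [ 0.8 -0.1  0.3] 0.3954799093359077
18 [308 200] [325 258] ((461.07318115234375, -27.087804794311523), (9.254606246948242, 33.7974739074707), 51.18659973144531)
side -15 [None, (27.5, 14), (27.7, 14), (28.0, 12), (20.6, 8)]
side 15 [None, (27.6, 15), (27.1, 12), (28.7, 12), (21.2, 11)]
side 50 [(21.1, 14), (20.2, 14), (20.7, 11), (21.7, 15), (20.6, 10)]
scene -15 [(22.8, 14), (29.1, 16), (29.9, 14), (30.0, 16), (23.0, 17)]
scene 15 [(23.8, 15), (28.9, 16), (30.1, 19), (27.8, 15), (23.2, 15)]
scene 50 [(21.4, 26), (22.8, 23), (22.9, 8), (22.8, 34), (21.5, 26)]
```

Request:
{"method": "servo_tool", "body": {"motion": [[[0, 0, 2, 0, 0.2], [0, 0, 3.5, 0, 0.2], [0, 0, 4.5, 0, 0.2], [0, 0, 5, 0, 0.2], [0, 0, 5, 0, 0.5]]]}}

```text
time_s: 18.4
eef_pos: [0.4659, -0.0297, 0.0491]
eef_rot: [-0.001, 0.329, 0.944, -0.0]
wrist_force: [-0.2, -1.2, 0.5]
opening: 0.257
grasp_force: 0.0
```

Request:
{"method": "servo_tool", "body": {"motion": [[[0, 0, 0, 0, 0.7], [0, 0, 0, 0, 0.775], [0, 0, 0, 0, 0.775], [0, 0, 0, 0, 0.775]]]}}

```text
time_s: 18.8
eef_pos: [0.4663, -0.0296, 0.0501]
eef_rot: [0.001, 0.329, 0.944, -0.0]
wrist_force: [-0.8, -0.9, 0.6]
opening: 0.116
grasp_force: 9.0
```

Request:
{"method": "servo_tool", "body": {"motion": [[[-0.02, 0, -0.1, 0, 0.775], [-0.04, 0, -0.2, 0, 0.775], [-0.05, 0, -0.3, 0, 0.775], [-0.07, 0, -0.4, 0, 0.775], [-0.08, 0, -0.5, 0, 0.775]]]}}

```text
time_s: 19.3
eef_pos: [0.4665, -0.03, 0.0546]
eef_rot: [-0.0, 0.329, 0.944, -0.0]
wrist_force: [0.8, -1.6, -3.9]
opening: 0.117
grasp_force: 8.6
```

```bash
python3 -c "from pl2 import *; fit()"
```

```text
19.3 [ 0.4665 -0.03    0.0546] [ 0.8 -1.6 -3.9] [-0.131 -0.035 -0.013] 8.6
side 216 tilt 0.6 roll 0.0 centre underside z 0.0187 far underside 0.0178 res 0.0014
scene 243 tilt 1.8 roll -0.0 centre underside z 0.0204 far underside 0.0179 res 0.0013
```

Request:
{"method": "servo_tool", "body": {"motion": [[[-0.02, 0, -0.1, 0, 0.775], [-0.04, 0, -0.2, 0, 0.775], [-0.06, 0, -0.3, 0, 0.775], [-0.08, 0, -0.4, 0, 0.775], [-0.1, 0, -0.5, 0, 0.775]]]}}

```text
time_s: 19.9
eef_pos: [0.4674, -0.0306, 0.0598]
eef_rot: [0.0, 0.329, 0.944, -0.0]
wrist_force: [1.0, -1.2, -3.3]
opening: 0.116
grasp_force: 8.7
```

```bash
python3 -c "from pl2 import *; fit()"
```

```text
19.9 [ 0.4674 -0.0306  0.0598] [ 1.  -1.2 -3.3] [-0.159 -0.079 -0.048] 8.7
side 210 tilt 3.6 roll -0.1 centre underside z 0.0211 far underside 0.0161 res 0.0016
scene 259 tilt 4.0 roll -0.1 centre underside z 0.0227 far underside 0.0171 res 0.0014
```

It is pivoting properly now: tilt is 3.8° and the far corner is still down on the mould. Continuing.

Request:
{"method": "servo_tool", "body": {"motion": [[[-0.02, 0, -0.1, 0, 0.775], [-0.05, 0, -0.2, 0, 0.775], [-0.07, 0, -0.3, 0, 0.775], [-0.1, 0, -0.4, 0, 0.775], [-0.12, 0, -0.5, 0, 0.775]]]}}

```text
time_s: 20.5
eef_pos: [0.4682, -0.0313, 0.0647]
eef_rot: [-0.0, 0.329, 0.944, -0.0]
wrist_force: [1.4, -0.1, -2.9]
opening: 0.115
grasp_force: 9.0
```

Request:
{"method": "servo_tool", "body": {"motion": [[[-0.03, 0, -0.1, 0, 0.775], [-0.06, 0, -0.2, 0, 0.775], [-0.08, 0, -0.3, 0, 0.775], [-0.11, 0, -0.4, 0, 0.775], [-0.14, 0, -0.5, 0, 0.775]]]}}

```text
time_s: 21.0
eef_pos: [0.4692, -0.0321, 0.0697]
eef_rot: [-0.0, 0.329, 0.944, 0.0]
wrist_force: [0.3, -0.0, -1.8]
opening: 0.115
grasp_force: 9.0
```

```bash
python3 -c "from pl2 import *; fit()"
```

```text
21.0 [ 0.4692 -0.0321  0.0697] [ 0.3 -0.  -1.8] [-0.065  0.218  0.02 ] 9.0
side 222 tilt 7.3 roll 0.9 centre underside z 0.0256 far underside 0.0153 res 0.0016
scene 251 tilt 7.2 roll -0.2 centre underside z 0.0271 far underside 0.0170 res 0.0015
```

Request:
{"method": "servo_tool", "body": {"motion": [[[-0.03, 0, -0.1, 0, 0.775], [-0.07, 0, -0.2, 0, 0.775], [-0.1, 0, -0.3, 0, 0.775], [-0.13, 0, -0.4, 0, 0.775], [-0.16, 0, -0.5, 0, 0.775]]]}}

```text
time_s: 21.6
eef_pos: [0.4705, -0.0331, 0.0747]
eef_rot: [-0.0, 0.329, 0.944, 0.0]
wrist_force: [-1.3, -0.2, -0.8]
opening: 0.113
grasp_force: 9.0
```

Request:
{"method": "servo_tool", "body": {"motion": [[[-0.03, 0, -0.1, 0, 0.775], [-0.07, 0, -0.2, 0, 0.775], [-0.1, 0, -0.3, 0, 0.775], [-0.13, 0, -0.4, 0, 0.775], [-0.16, 0, -0.5, 0, 0.775]]]}}

```text
time_s: 22.1
eef_pos: [0.4719, -0.0342, 0.0797]
eef_rot: [0.0, 0.329, 0.944, -0.0]
wrist_force: [-2.1, 0.4, -1.3]
opening: 0.117
grasp_force: 9.0
```

```bash
python3 -c "from pl2 import *; fit()"
```

```text
22.1 [ 0.4719 -0.0342  0.0797] [-2.1  0.4 -1.3] [ 0.055  0.373 -0.086] 9.0
side 242 tilt 10.9 roll -0.3 centre underside z 0.0298 far underside 0.0144 res 0.0019
scene 264 tilt 11.0 roll 0.4 centre underside z 0.0311 far underside 0.0155 res 0.0015
```

Tilt is 11°, the far corner is still on the mould, and the catches have let go. After a little more lift I firm up the grip and raise the cover.

Request:
{"method": "servo_tool", "body": {"motion": [[[-0.03, 0, -0.1, 0, 0.775], [-0.07, 0, -0.2, 0, 0.775], [-0.07, 0, -0.2, 0, 0.79], [-0.07, 0, -0.2, 0, 1], [-0.07, 0, -0.2, 0, 1]]]}}

```text
time_s: 22.7
eef_pos: [0.4724, -0.0346, 0.0816]
eef_rot: [0.0, 0.329, 0.944, 0.0]
wrist_force: [-1.1, -0.3, 0.3]
opening: 0.104
grasp_force: 59.6
```

Request:
{"method": "servo_tool", "body": {"motion": [[[0, 0, -0.3, 0, 1], [0, 0, -0.6, 0, 1], [0, 0, -1, 0, 1], [0, 0, -1.5, 0, 1], [0, 0, -2, 0, 1]]]}}

```text
time_s: 23.2
eef_pos: [0.4731, -0.0348, 0.1025]
eef_rot: [0.001, 0.329, 0.944, 0.0]
wrist_force: [0.7, -0.6, -0.9]
opening: 0.096
grasp_force: 59.7
```

Request:
{"method": "servo_tool", "body": {"motion": [[[0, 0, -1, 0, 1], [0, 0, -2, 0, 1], [0, 0, -3.5, 0, 1], [0, 0, -5, 0, 1], [0, 0, -6, 0, 1]]]}}

```text
time_s: 23.7
eef_pos: [0.4731, -0.0348, 0.1636]
eef_rot: [0.001, 0.329, 0.944, 0.0]
wrist_force: [0.7, 0.1, -1.5]
opening: 0.1
grasp_force: 59.7
```

Run:
```python
from pl2 import *
fit()
o=obs(); print(o["eef_pos"],o["opening"])
c=cam("side"); P=cloud(c); hsv=cv2.cvtColor(c["pixels"],cv2.COLOR_RGB2HSV)
# panel with side view: rays on z=.010
k=cv2.inRange(hsv,(0,0,140),(179,60,255)); z=np.zeros_like(k); z[170:200,305:360]=k[170:200,305:360]
p=max(cv2.findContours(z,0,2)[0],key=cv2.contourArea).reshape(-1,2); print("panel",cv2.minAreaRect((onplane(c,p,.01)[:,:2]*1000).astype(np.float32)), cv2.boundingRect(p))
cs=cam("scene"); Q=cloud(cs); h2=cv2.cvtColor(cs["pixels"],cv2.COLOR_RGB2HSV)
G=np.zeros((60,70),bool)
for (PP,hh) in ((P,hsv),(Q,h2)):
    ob=((PP[...,2]>.009)&(PP[...,2]<.1))|((hh[...,2]>120)&(PP[...,2]<.1))
    i=((PP[...,0]-.25)*100).astype(int); j=((PP[...,1]+.25)*100).astype(int); q=ob&(i>=0)&(i<60)&(j>=0)&(j<70)
    G[i[q],j[q]]=True
for i in range(0,60,2): print(25+i,"".join("#" if G[i:i+2,j:j+2].any() else "." for j in range(0,70,2)))
```

```text
23.7 [ 0.4731 -0.0348  0.1636] [ 0.7  0.1 -1.5] [ 0.026  0.044 -0.027] 59.7
side 256 tilt 12.0 roll 0.8 centre underside z 0.1127 far underside 0.0957 res 0.0016
scene 258 tilt 11.9 roll 0.1 centre underside z 0.1154 far underside 0.0986 res 0.0014
[ 0.47368026 -0.03500676  0.16366782] 0.09802431488881395
panel ((478.40203857421875, 167.288818359375), (168.67347717285156, 182.50474548339844), 11.667844772338867) (305, 174, 42, 26)
25 ###..#######.#########.......##.###
27 ###...################........#####
29 ####..###############.#..###.######
31 ####...#####.#########...#.#.###..#
33 #####..#####.###############.###..#
35 #####..#####.############.####.##.#
37 ######.################.#.##.####..
39 ######..#####..######.#.#....##.#..
41 #######..####..################.##.
43 #######.######.##############...#..
45 ##############..#############...##.
47 ##############..#############...###
49 ###############.##########......###
51 ###############.#############......
53 ###############..##########.##...#.
55 ################.#########...#...##
57 #################..##.######.###.##
59 ##############...###############..#
61 ##############...###############.##
63 ########.........###############...
65 #####.#########..###############...
67 ###############..##############.###
69 ###############..##################
71 ################......###.#########
73 .....#....#####.......###.#########
75 ###########################.#.#####
77 ###################################
79 ##############################.....
81 ###################################
83 ###################################
```

The cover is free, at 12° tilt. I'll level it by resting its far corner on bare table in front of the board, around (0.36,-0.13), pivoting it in a soft grip, and re-gripping.

Request:
{"method": "servo_tool", "body": {"motion": [[[1.6, -1.7, 0, 0, 1], [3.2, -3.5, 0, 4, 1], [4.8, -5.2, 0, 10, 1], [6.4, -7, 0, 17, 1], [6.4, -7, 0, 24, 1]]]}}

```text
time_s: 24.4
eef_pos: [0.3757, -0.0491, 0.1601]
eef_rot: [-0.002, 0.521, 0.854, -0.0]
wrist_force: [-0.2, -0.6, -0.7]
opening: 0.1
grasp_force: 59.7
```

Request:
{"method": "servo_tool", "body": {"motion": [[[0, 0, 0, 7, 1], [0, 0, 0, 14, 1], [0, 0, 0, 22, 1], [0, 0, 0, 30, 1], [0, 0, 0, 36, 1]]]}}

```text
time_s: 24.9
eef_pos: [0.3782, -0.0495, 0.1608]
eef_rot: [-0.001, 0.759, 0.651, -0.0]
wrist_force: [-0.2, -0.5, -1.1]
opening: 0.096
grasp_force: 59.7
```

Request:
{"method": "servo_tool", "body": {"motion": [[[0, 0, 1, 4, 1], [0, 0, 2.5, 8, 1], [0, 0, 4, 8, 1], [0, 0, 5.5, 8, 1], [0, 0, 7, 8, 1]]]}}

```text
time_s: 25.4
eef_pos: [0.3782, -0.0494, 0.0904]
eef_rot: [-0.001, 0.801, 0.599, -0.0]
wrist_force: [0.4, 0.4, -0.9]
opening: 0.103
grasp_force: 59.7
```

Run:
```python
from pl2 import *
fit(); o=obs(); print(o["eef_pos"],o["eef_rot"])
for n in ("side","scene"):
    c=cam(n); save(c,"lvl_"+n+".png")
c=cv2.imread("pics/lvl_side.png")[150:290,180:400]; cv2.imwrite("pics/lv.png",cv2.resize(c,None,fx=3,fy=3))
```

```text
25.4 [ 0.3782 -0.0494  0.0904] [ 0.4  0.4 -0.9] [ 0.003 -0.032  0.017] 59.7
side 238 tilt 11.7 roll -0.6 centre underside z 0.0389 far underside 0.0224 res 0.0018
scene 129 tilt 11.6 roll -0.4 centre underside z 0.0391 far underside 0.0227 res 0.0012
[ 0.37664303 -0.04875118  0.0893652 ] [-0.00250285  0.80088475  0.59881188 -0.00130206]
```

View pics/lv.png

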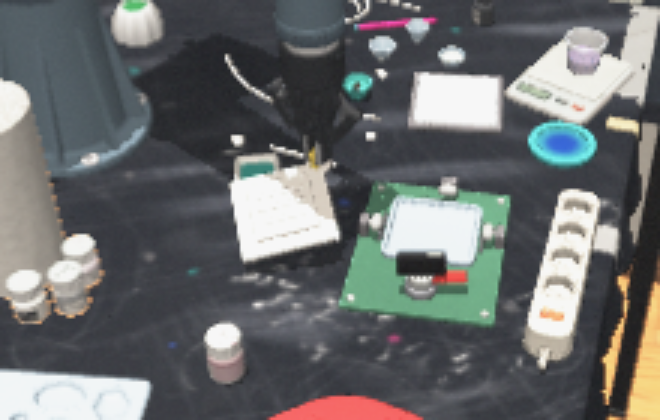

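The mould sits in its place and the clamp is off. The cover hangs above bare table, and I'll shift a bit away from the teal tray at crop (255,165) before lowering.

Request:
{"method": "servo_tool", "body": {"motion": [[[-1.7, 0.5, 0, 0, 1], [-3.4, 1, 0, 0, 1], [-3.4, 1, 0.6, 0, 1], [-3.4, 1, 1.1, 0, 1], [-3.4, 1, 1.5, 0, 1]]]}}

```text
time_s: 26.1
eef_pos: [0.3785, -0.0846, 0.0762]
eef_rot: [-0.0, 0.801, 0.599, -0.0]
wrist_force: [-0.0, 0.5, -0.9]
opening: 0.1
grasp_force: 59.8
```

Request:
{"method": "servo_tool", "body": {"motion": [[[0, 0, 0.2, 0, 1], [0, 0, 0.4, 0, 1], [0, 0, 0.6, 0, 1], [0.02, 0, 0.7, 0, 0.8], [0.02, 0, 0.7, 0, 0.775]]]}}

```text
time_s: 26.6
eef_pos: [0.3788, -0.0848, 0.0695]
eef_rot: [-0.0, 0.801, 0.599, -0.0]
wrist_force: [0.6, 0.9, -1.1]
opening: 0.111
grasp_force: 14.0
```

```bash
python3 -c "from pl2 import *; fit()"
```

```text
26.6 [ 0.3788 -0.0848  0.0695] [ 0.6  0.9 -1.1] [ 0.051  0.033 -0.019] 14.0
side 247 tilt 13.2 roll 0.3 centre underside z 0.0178 far underside -0.0010 res 0.0019
scene 123 tilt 11.8 roll 0.2 centre underside z 0.0206 far underside 0.0039 res 0.0012
```

Request:
{"method": "servo_tool", "body": {"motion": [[[0.06, 0, 0.2, 0, 0.775], [0.12, 0, 0.4, 0, 0.775], [0.18, 0, 0.6, 0, 0.775], [0.24, 0, 0.8, 0, 0.775], [0.3, 0, 1, 0, 0.775]]]}}

```text
time_s: 27.2
eef_pos: [0.3798, -0.082, 0.0595]
eef_rot: [0.0, 0.801, 0.599, 0.0]
wrist_force: [-1.4, 1.2, 1.0]
opening: 0.115
grasp_force: 14.2
```

```bash
python3 -c "from pl2 import *; fit()"
```

```text
27.2 [ 0.3798 -0.082   0.0595] [-1.4  1.2  1. ] [-0.047 -0.018  0.01 ] 14.2
side 241 tilt 8.5 roll 0.1 centre underside z 0.0136 far underside 0.0017 res 0.0016
scene 143 tilt 7.5 roll 0.4 centre underside z 0.0155 far underside 0.0050 res 0.0012
```

Levelling works, with the tilt down to about 8°. Continuing.

Request:
{"method": "servo_tool", "body": {"motion": [[[0.05, 0, 0.2, 0, 0.775], [0.1, 0, 0.4, 0, 0.775], [0.15, 0, 0.6, 0, 0.775], [0.19, 0, 0.8, 0, 0.775], [0.23, 0, 1, 0, 0.775]]]}}

```text
time_s: 27.8
eef_pos: [0.3803, -0.0798, 0.0495]
eef_rot: [-0.0, 0.801, 0.599, -0.0]
wrist_force: [1.1, 1.6, 0.6]
opening: 0.108
grasp_force: 14.1
```

Request:
{"method": "servo_tool", "body": {"motion": [[[0.03, 0, 0.2, 0, 0.775], [0.06, 0, 0.4, 0, 0.775], [0.09, 0, 0.6, 0, 0.775], [0.1, 0, 0.8, 0, 0.775], [0.1, 0, 0.85, 0, 0.775]]]}}

```text
time_s: 28.3
eef_pos: [0.3805, -0.0788, 0.0409]
eef_rot: [-0.0, 0.801, 0.599, -0.0]
wrist_force: [0.8, 0.4, 0.6]
opening: 0.114
grasp_force: 14.1
```

```bash
python3 -c "from pl2 import *; fit()"
```

```text
28.3 [ 0.3805 -0.0788  0.0409] [0.8 0.4 0.6] [-0.011 -0.106  0.062] 14.1
side 214 tilt 1.4 roll 0.3 centre underside z 0.0048 far underside 0.0029 res 0.0014
scene 166 tilt 1.5 roll -0.2 centre underside z 0.0071 far underside 0.0051 res 0.0015
```

Request:
{"method": "servo_tool", "body": {"motion": [[[0, 0, 0, 0, 0.8], [0, 0, 0, 0, 1], [0, 0, 0, 0, 1], [0, 0, -0.5, 0, 1], [0, 0, -2, 0, 1]]]}}

```text
time_s: 28.9
eef_pos: [0.3794, -0.0783, 0.0606]
eef_rot: [-0.001, 0.801, 0.599, -0.001]
wrist_force: [0.4, -0.2, -0.9]
opening: 0.095
grasp_force: 61.6
```

Request:
{"method": "servo_tool", "body": {"motion": [[[0, 0, -3, 0, 1], [0, 0, -6, 0, 1], [0, 0, -10, 0, 1], [0, 0, -14, 0, 1], [0, 0, -17.3, 0, 1]]]}}

```text
time_s: 29.4
eef_pos: [0.3806, -0.0789, 0.2367]
eef_rot: [0.001, 0.801, 0.599, 0.0]
wrist_force: [0.4, 0.2, -1.2]
opening: 0.097
grasp_force: 61.7
```

Request:
{"method": "servo_tool", "body": {"motion": [[[2, 0.4, 0, 0, 1], [5, 1, 0, 0, 1], [8, 1.6, 0, 0, 1], [11, 2.2, 0, 0, 1], [14, 2.8, 0, 0, 1]]]}}

```text
time_s: 29.9
eef_pos: [0.4473, 0.0486, 0.2344]
eef_rot: [0.0, 0.801, 0.599, 0.0]
wrist_force: [0.3, -0.0, -1.2]
opening: 0.098
grasp_force: 61.7
```

Request:
{"method": "servo_tool", "body": {"motion": [[[2.5, 0.5, 0, 0, 1], [4.5, 0.8, 0, 0, 1], [5, 1, 0, 0, 1], [5, 1, 0, 0, 1], [5, 1, 0, 0, 1]]]}}

```text
time_s: 30.4
eef_pos: [0.4703, 0.092, 0.234]
eef_rot: [-0.0, 0.801, 0.599, -0.0]
wrist_force: [-0.0, 0.4, -1.1]
opening: 0.102
grasp_force: 61.7
```

Run:
```python
from pl2 import *
fit(); c=cam("wrist"); save(c,"w6.png"); np.savez("c_w6",**c); print(c["C"])
hsv=cv2.cvtColor(c["pixels"],cv2.COLOR_RGB2HSV); k=cv2.inRange(hsv,(0,0,130),(179,50,255))
for p in sorted(cv2.findContours(k,0,2)[0],key=cv2.contourArea)[::-1][:5]:
    print(cv2.boundingRect(p),cv2.minAreaRect((onplane(c,p.reshape(-1,2),.01)[:,:2]*1000).astype(np.float32)))
```

```text
30.4 [0.4703 0.092  0.234 ] [-0.   0.4 -1.1] [ 0.079 -0.016 -0.018] 61.7
side 182 tilt 2.1 roll 0.6 centre underside z 0.1977 far underside 0.1948 res 0.0014
scene 203 tilt 1.4 roll 0.4 centre underside z 0.1994 far underside 0.1975 res 0.0012
[0.49304371 0.16474232 0.35034323]
(216, 0, 185, 133) ((495.6242980957031, 198.16281127929688), (126.04780578613281, 125.67431640625), 11.125743865966797)
(544, 175, 61, 209) ((714.2887573242188, -130.81549072265625), (53.49631881713867, 276.24310302734375), 0.10074219107627869)
(363, 241, 107, 78) ((538.231201171875, -81.60787963867188), (100.86920166015625, 106.17007446289062), 6.32143497467041)
(300, 307, 37, 64) ((411.71600341796875, -111.99076843261719), (91.42998504638672, 44.50309371948242), 73.56464385986328)
(108, 0, 40, 14) ((351.2037353515625, 278.2320861816406), (10.345890045166016, 34.695884704589844), 73.38142395019531)
```

View pics/w6.png

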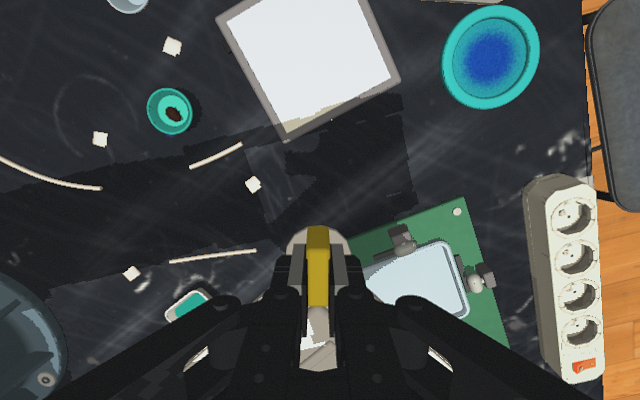

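The panel is at (308,70) in the view, with its centre at (0.4957, 0.1975). The cover is level to about 2°, its underside at 0.199 m. Moving over the panel.

Request:
{"method": "servo_tool", "body": {"motion": [[[2, -0.1, 0, 0, 1], [5, -0.2, 0, 0, 1], [8, -0.3, 0, 0, 1], [11, -0.45, 0, 0, 1], [14, -0.6, 0, 0, 1]]]}}

```text
time_s: 31.05
eef_pos: [0.5049, 0.229, 0.2343]
eef_rot: [0.0, 0.801, 0.598, 0.0]
wrist_force: [-0.2, -0.6, -1.2]
opening: 0.1
grasp_force: 61.7
```

Request:
{"method": "servo_tool", "body": {"motion": [[[2.5, -0.1, 0, 0, 1], [4, -0.15, 0, 0, 1], [5.07, -0.2, 0, 0, 1], [5.07, -0.2, 0, 0, 1], [5.07, -0.2, 0, 0, 1]]]}}

```text
time_s: 31.55
eef_pos: [0.5169, 0.277, 0.234]
eef_rot: [0.0, 0.801, 0.599, -0.0]
wrist_force: [-0.2, 0.4, -2.1]
opening: 0.102
grasp_force: 61.7
```

Run:
```python
from pl2 import *
fit(); o=obs(); print(o["dq"].round(3))
for n in ("side","scene"):
    c=cam(n); save(c,"fin_"+n+".png"); P=cloud(c); hsv=cv2.cvtColor(c["pixels"],cv2.COLOR_RGB2HSV)
    m=(hsv[...,1]<90)&(hsv[...,2]>70)&(P[...,2]>.185)&(P[...,2]<.22)&(np.hypot(P[...,0]-.4957,P[...,1]-.1975)<.1)
    print(n,cv2.minAreaRect((P[m][:,:2]*1000).astype(np.float32)))
a=cv2.imread("pics/fin_side.png")[100:290,230:430]; cv2.imwrite("pics/fin.png",cv2.resize(a,None,fx=3,fy=3))
```

```text
31.55 [0.5169 0.277  0.234 ] [-0.2  0.4 -2.1] [ 0.085 -0.028 -0.001] 61.7
side 137 tilt 2.6 roll 0.2 centre underside z 0.1980 far underside 0.1944 res 0.0014
scene 246 tilt 1.3 roll -0.2 centre underside z 0.1992 far underside 0.1973 res 0.0011
[-0.001 -0.    -0.001  0.002  0.001  0.002]
side ((500.0150146484375, 203.84140014648438), (124.79208374023438, 138.9904327392578), 26.41543197631836)
scene ((500.2132263183594, 204.73764038085938), (132.98397827148438, 128.40432739257812), 29.12483787536621)
```

View pics/fin.png

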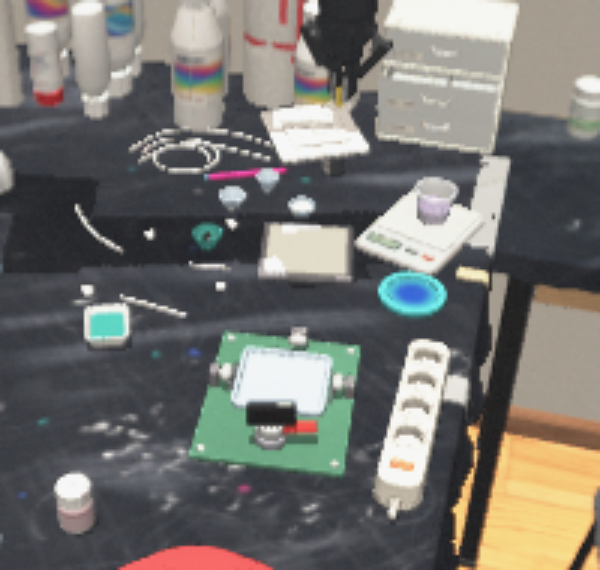

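The cover is held level and still over the panel. The mould is seated, the clamp is off and the bystanders are untouched. Handing in.

```bash
python3 -c "from bench import ctrl; print(ctrl.hand_in())"
```

```text
the job is handed in; nothing more can be done
None
```

I handed the job in at 31.6 s with the clamp off and the cover held level and still about 20 cm over the panel's centre. The first pull lifted the cover nearly level, so I reseated it and peeled it properly fin corner first; I also rested it briefly on bare table to level it, and don't know how either will be judged.

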